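Ready the heel-sanding corner

ROBOT

A 6-joint arm with a two-finger parallel gripper is mounted at the origin on the work surface. World frame = base frame: x ahead of the robot, y to its left, z up, the work surface at z = 0. Lengths are in m, angles in rad, forces in N, time in s.
With the tool pointing down it reaches from about 0.275 to 0.75 m from the base axis. Payload 10.2 kg.
Tool frame: the origin (TCP) lies at the very end of the fingers, on their centre line; the grasp point (between the pads) lies 19 mm behind it (tcp_to_grasp is the distance from the TCP to the grasp point, in m); z points along the fingers, y is the direction in which the jaws open and shut (so a half turn about z gives the same grasp; the last joint's range is limited). The gripper opens to 88 mm and grips with 3 to 60 N. Pads are 18 mm wide; open, the fingers measure 123 mm over their backs; the gripper's body (75 mm by 187 mm) begins 45 mm behind the grasp point.
Start: joints at [-1.406, 0.313, 1.498, -0, 1.331, -0.223], TCP at [0.199, -0.486, 0.239] pointing down, gripper open.
Joint ranges: [-2.94, 2.94], [-0.97, 2.17], [0.19, 2.56], [-1.23, 4.37], [0.02, 3.11], [-2.88, 2.88]. Speed limits (rad/s): [2.39, 2.39, 3.01, 3.14, 3.14, 3.14].

INTERFACE

Orientations are given as [roll, pitch, yaw] about the fixed x, y, z axes, in that order (R = Rz(yaw) Ry(pitch) Rx(roll)).
In Python, from rig import * gives the robot as it stands.
- The arm moves only by the tool jog_arm, never from a script. Its argument "commands" is a list that holds one entry, the list of rows, each a list of 5 numbers: the opening, from 0 (shut) to 1 (fully open), then the shift along the tool's x, y, z in mm, then the turn about the tool's z in degrees. A call has 1 to 12 rows; each row is the pose to reach, as a shift and turn from the pose measured when the call began, along the tool's axes at that moment; what a row does not reach only later rows make up. A row lasts 1/12 s, in which the tool goes at most 41.7 mm and 7.16 degrees, less where a joint would pass 70% of its speed; a pose out of reach is approached as far as the arm can. A call with a gripper value outside its range is refused whole. The fingers move at their own pace and stop on an object; "newtons" is the grip in N (left out, the last holds). Time passes only in rows, so rows that repeat a pose let the fingers close. It gives the time, the measured TCP pose, the force and the opening at its end, in the units of the state.
- state(): the state, without advancing time (a new reading comes with each control period).
- camera(name): name is "scene" or "side" or "wrist"; returns the picture (384x512x3 uint8, red, green, blue); there is no depth.
- get_calibration(name): a dict with "fx", "fy", "cx", "cy" (pixels), "k1" (the pictures are not rectified: a ray, as slopes to the right and down, at radius r is drawn at 1 + k1 r^2 times it, then the intrinsics apply), "R" (3x3) and "t" (3): a world point X has camera coordinates R X + t; the wrist camera has in their place "T_tool_cam" (4x4, takes a point from camera to tool coordinates, whose origin is the TCP and whose axes are the flange's). Camera axes: x right, y down, z forward; pixel columns grow to the right and rows downward; lengths in m; the calibration is good to about 2 mm. A picture is of the moment at which its call begins: read the wrist's pose just before it. get_calibration takes no time and is no camera call.
- finish_job(): hands the job in, once; it reports no verdict.
The state is a dict: "time": time; "qpos": joint angles; "qd": joint speeds; "tau": joint torques, N m; "eef_pos": TCP position; "ee_rot": TCP orientation; "wrist_force": force on the tool from outside, world axes, zero at the start; "moment": the same for the moment, N m; "grip_width": finger opening in m.
Only numpy, scipy, OpenCV 4.12 (cv2) and the standard library are available. Lean on these libraries where they do the work, as an engineer would, in place of code of your own. Each camera call takes 0.05 s, during which the arm holds its last target.

TASK

Get the heel-sanding corner of the guitar workshop ready. Tip each heel block over the stop strip at the board's near edge, so that it lies flat on the board on the side that faced it, square to the strip, with its foot end at the strip or overhanging it; build up the drum by sliding every black ring that is there down the spindle shaft until they are stacked on its base, and then, on top of them all, the aluminium clamping cap with its flange down. Leave the tape, glue bottle and wax tin where they are.

Things in the scene. Friction and masses are not known exactly. Their poses are not given: they have to be found in the camera images.
- stop (a point): middle of the upper near edge of the fixed plywood board (180 mm deep, 360 mm long, 16 mm high). A steel strip flush with the top makes this edge a fence: an upright face 16 mm high, 180 mm either way along y. The point lies in that face at the board's top, 16 mm above the bench. x: level across the board, away from the robot; z up
- seat (a point): foot of the fixed drum spindle's shaft, on its axis, on the top face of its round grey base (100 mm in diameter, 20 mm high), where the first ring rests. The upright steel shaft, 24 mm in diameter, reaches 72 mm above this point, its top 4 mm tapered to 16 mm; rings and cap slide freely down it
- block1_c (a point): loose brown laminated wood heel block, cuboid 80 x 100 x 150 mm (own x, y, z), 0.6 kg, too thick to grasp; the point is its centre. Starts standing on end on the bench, a 100-mm-wide side towards the board, 20 to 45 mm short of the stop, up to 9 deg out of square. Pushed low it slides; pushed high it tips
- block2_c (a point): the other loose brown laminated wood heel block, cuboid 80 x 100 x 150 mm (own x, y, z), 0.6 kg, too thick to grasp; the point is its centre. Starts standing on end on the bench, a 100-mm-wide side towards the board, 20 to 45 mm short of the stop, up to 9 deg out of square. Pushed low it slides; pushed high it tips
- ring1_c (a point): loose black drum ring lying flat on the bench, outer diameter 60 mm, bore 28 mm, 14 mm high, 40 g, same either way up; the point is its centre, half-way up (7 mm above its underside); its own z is its axis. Grasp it across the outside. May be absent
- ring2_c (a point): loose black drum ring lying flat on the bench, outer diameter 60 mm, bore 28 mm, 14 mm high, 40 g, same either way up; the point is its centre, half-way up (7 mm above its underside); its own z is its axis. Grasp it across the outside. May be absent
- ring3_c (a point): loose black drum ring lying flat on the bench, outer diameter 60 mm, bore 28 mm, 14 mm high, 40 g, same either way up; the point is its centre, half-way up (7 mm above its underside); its own z is its axis. Grasp it across the outside. May be absent
- ring4_c (a point): loose black drum ring lying flat on the bench, outer diameter 60 mm, bore 28 mm, 14 mm high, 40 g, same either way up; the point is its centre, half-way up (7 mm above its underside); its own z is its axis. Grasp it across the outside. May be absent
- cap_c (a point): loose aluminium clamping cap: flange 68 mm in diameter, 6 mm high, and above it a round boss 44 mm in diameter, 16 mm high; 28 mm bore right through; 22 mm high in all, 90 g, lies flange down. The point is on its axis, half-way up (11 mm above the underside); z along the axis, boss up. Grasp it by the boss
- tape_c (a point): bystander: roll of green masking tape lying flat, 104 mm in diameter, 36 mm high; the point is its centre
- glue_c (a point): bystander: standing white glue bottle, 64 mm in diameter, 170 mm high; the point is its centre
- tin_c (a point): bystander: closed steel wax tin standing on the bench, 80 mm in diameter, 50 mm high; the point is its centre

How it is judged:
On the way, in this order (a step that is already met when the one before it is completed fails the run):
1. every ring that is there is down on the spindle shaft (horizontal distance between each of ring1_c, ring2_c, ring3_c, ring4_c and seat below 0.005 m and z of each of ring1_c, ring2_c, ring3_c, ring4_c in the frame of seat below 0.056 m and (angle between ring1_c's own z axis and vertical below 0.12 rad or angle between ring1_c's own z axis and vertical above 3.02 rad) and (angle between ring2_c's own z axis and vertical below 0.12 rad or angle between ring2_c's own z axis and vertical above 3.02 rad) and (angle between ring3_c's own z axis and vertical below 0.12 rad or angle between ring3_c's own z axis and vertical above 3.02 rad) and (angle between ring4_c's own z axis and vertical below 0.12 rad or angle between ring4_c's own z axis and vertical above 3.02 rad)), for 0.2 s.
2. then the cap is on the shaft above the rings, flange down (horizontal distance between cap_c and seat below 0.005 m and z of cap_c in the frame of seat below 0.072 m and angle between cap_c's own z axis and vertical below 0.12 rad and z of each of ring1_c, ring2_c, ring3_c, ring4_c in the frame of cap_c below -0.012 m), for 0.2 s.
At the end, for the whole second after the job is handed in: Blocks flat on the board on a 100 mm side (5 deg), centre 12-100 mm past the stop, within 160 mm of its middle, square to it within 15 deg; all rings flat on the shaft, within 5 mm of its axis; cap flange down on the shaft above them, within 5 mm; all at rest; bystanders within 30 mm (all of step 1 and all of step 2 and angle between block1_c's own z axis and vertical between 1.48 and 1.66 rad and z of block1_c in the frame of stop between 0.034 and 0.045 m and x of block1_c in the frame of stop between 0.012 and 0.1 m and y of block1_c in the frame of stop between -0.16 and 0.16 m and angle between the z axis of each of block1_c, block2_c and the x axis of stop, either way round below 0.26 rad and angle between block2_c's own z axis and vertical between 1.48 and 1.66 rad and z of block2_c in the frame of stop between 0.034 and 0.045 m and x of block2_c in the frame of stop between 0.012 and 0.1 m and y of block2_c in the frame of stop between -0.16 and 0.16 m and linear speed of each of block1, block2, ring1, ring2, ring3, ring4, cap below 0.03 m/s); the robot touches nothing.
It fails at once if the tape roll is disturbed (moved by over 30 mm) (distance of tape_c from where it was at the start of the episode above 0.03 m).
It fails at once if the glue bottle is disturbed (moved by over 30 mm) (distance of glue_c from where it was at the start of the episode above 0.03 m).
It fails at once if the wax tin is disturbed (moved by over 30 mm) (distance of tin_c from where it was at the start of the episode above 0.03 m).
Of ring1, ring2, ring3, ring4 only 2 to 4 are there at a start; the rules pass over those that are not, and their reading is None.
At some moment in a run one of ring1, ring2, ring3, ring4, cap may be knocked a few centimetres aside while the robot is not near it.
Once in a run the grip may slacken for a moment while it holds something.
It also fails if it takes over 208 s, if anything falls off the work surface, if the arm or the gripper's body presses on something with over 40 N, if the wrist force passes 120 N, or if a joint passes its speed limit or range.

## Working session

There is one attempt and no reset: what is moved stays moved. The work goes in short steps, Python scripts to look and compute and a tool call to move; the robot and the scene stay as the last step left them, time stands still between calls to the robot, and variables do not carry over. Pictures are saved under pics/ and viewed, and the job is handed in when it is done.

Besides the shell and the picture viewer there is one more tool, called after ">>>" as name([rows], argument=value, ...), one row to a line, values as JSON. jog_arm: Moves the arm, as the interface text tells. Its arguments: {"type":"object","properties":{"commands":{"type":"array"},"newtons":{"type":"number"}},"required":["commands"]}

```bash
mkdir -p pics; ls; python3 - <<'E'
from rig import *
import cv2
print(state())
for n in ("scene","side","wrist"):
    im=camera(n); cv2.imwrite(f"pics/a_{n}.png",im[:,:,::-1]); print(n,get_calibration(n))
E
```

```text
pics
{'time': 0.0, 'qpos': array([-1.40641439e+00,  3.13444087e-01,  1.49840421e+00,  1.51178069e-05,
        1.33098789e+00, -2.23418046e-01]), 'qd': array([-4.87048067e-04, -1.23405954e-03, -1.23897868e-03, -1.00860761e-03,
        5.71519917e-04,  2.55693947e-05]), 'tau': array([-5.87138838e-04, -4.02218235e+01, -2.52265048e+01,  6.94336393e-02,
        3.52994108e-02, -1.13241661e-04]), 'eef_pos': array([ 0.19847467, -0.48578739,  0.23817646]), 'ee_rot': array([-3.14038327e+00, -2.89839150e-04,  3.87796204e-01]), 'wrist_force': array([-0.22915043, -0.74216292, -0.33427317]), 'moment': array([-0.01875707,  0.0104322 ,  0.02371573]), 'grip_width': 0.08754437917181349}
scene {'fx': 362.12889974770343, 'fy': 362.12889974770343, 'cx': 249.32978299110349, 'cy': 195.05759566881483, 'k1': -0.020228853912610242, 'R': array([[-4.75817616e-01,  8.79543959e-01, -1.41879602e-04],
       [ 4.91649541e-01,  2.65839883e-01, -8.29222458e-01],
       [-7.29299887e-01, -3.94628409e-01, -5.58918683e-01]]), 't': array([ 0.26785381, -0.23036656,  1.52869243])}
side {'fx': 462.84475199195884, 'fy': 462.84475199195884, 'cx': 255.963518342179, 'cy': 192.58138082951098, 'k1': 0.0016725211710920673, 'R': array([[ 0.99628697, -0.08556629, -0.00952327],
       [-0.05658199, -0.56737791, -0.82151128],
       [ 0.06489038,  0.81899983, -0.57011273]]), 't': array([-0.60112513,  0.13412864,  1.20807676])}
wrist {'fx': 297.4393034891009, 'fy': 297.4393034891009, 'cx': 257.4301915680221, 'cy': 191.5165824266787, 'k1': -0.06060151352727843, 'T_tool_cam': array([[ 1.39801041e-04, -9.66536624e-01, -2.56528626e-01,
         6.70140603e-02],
       [ 9.99999887e-01,  2.51633323e-04, -4.03119912e-04,
         9.78844627e-04],
       [ 4.54181309e-04, -2.56528540e-01,  9.66536550e-01,
        -1.46632285e-01],
       [ 0.00000000e+00,  0.00000000e+00,  0.00000000e+00,
         1.00000000e+00]])}
```

View pics/a_scene.png

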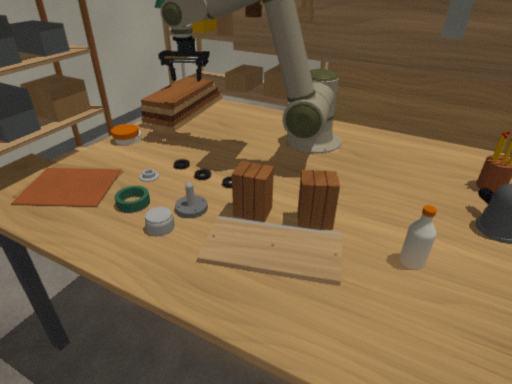

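View pics/a_side.png

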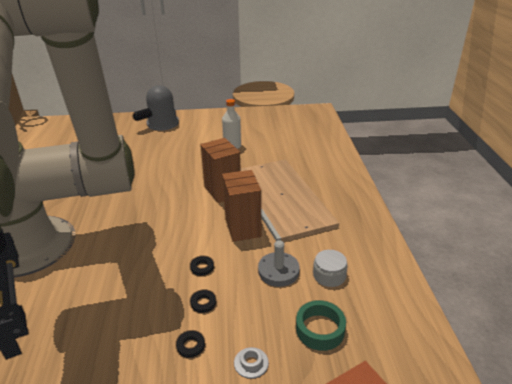

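View pics/a_wrist.png

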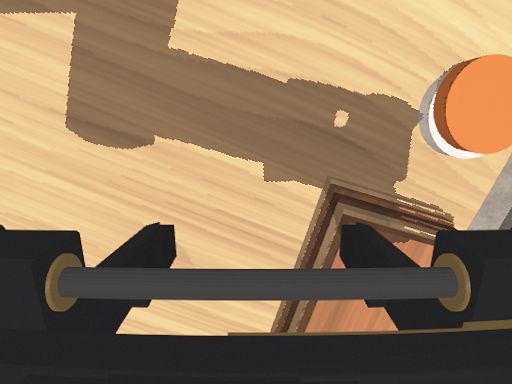

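Side view shows three rings at (202,265), (203,300), (190,343), the cap at (251,361), the spindle at (279,265), and blocks at (221,170) and (242,205). I'll measure them now.

```bash
cat > h.py <<'E'
import numpy as np, cv2
from rig import *
from scipy.spatial.transform import Rotation as Ro
def cam(n,st=None):
    c=get_calibration(n)
    if n=="wrist":
        st=st or state()
        T=np.eye(4);T[:3,:3]=Ro.from_euler('xyz',st['ee_rot']).as_matrix();T[:3,3]=st['eef_pos']
        M=np.linalg.inv(T@np.array(c['T_tool_cam']));c['R']=M[:3,:3];c['t']=M[:3,3]
    c['R']=np.array(c['R']);c['t']=np.array(c['t']);return c
def proj(c,X):
    X=np.atleast_2d(X);p=X@c['R'].T+c['t'];s=p[:,:2]/p[:,2:]
    r2=(s**2).sum(1,keepdims=True);s=s*(1+c['k1']*r2)
    return s*[c['fx'],c['fy']]+[c['cx'],c['cy']]
def ray(c,uv):
    d=(np.array(uv,float)-[c['cx'],c['cy']])/[c['fx'],c['fy']];s=d.copy()
    for _ in range(20): s=d/(1+c['k1']*(s@s))
    return -c['R'].T@c['t'], c['R'].T@np.array([s[0],s[1],1])
def onz(c,uv,z):
    o,d=ray(c,uv);return o+d*(z-o[2])/d[2]
def snap(n,name):
    st=state();im=camera(n)[:,:,::-1].copy();cv2.imwrite(f"pics/{name}.png",im);return im,cam(n,st)
def crop(im,x0,y0,x1,y1,k,name):
    cv2.imwrite(f"pics/{name}.png",cv2.resize(im[y0:y1,x0:x1],None,fx=k,fy=k,interpolation=cv2.INTER_CUBIC))
def circ(z,x,y,r,n=60):
    a=np.linspace(0,2*np.pi,n);return np.c_[x+r*np.cos(a),y+r*np.sin(a),0*a+z]
E
python3 - <<'E'
from h import *
S=cam("side");C=cam("scene")
for n,p,z in [("r1",(202,265),.007),("r2",(203,300),.007),("r3",(190,343),.007),("cap",(251,361),.011),("shafttop",(280,242),.092),("base",(279,268),.02),("tin",(331,261),.05),("tape",(321,321),.036),("glue",(231,150),0)]:
    print(n,onz(S,p,z).round(4))
for n,p,z in [("r1",(230,182.5),.007),("r2",(203,174),.007),("r3",(181,164),.007),("cap",(149,175),.011),("shafttop",(190,186),.092),("base",(191,206),.02)]:
    print(n,onz(C,p,z).round(4))
im=cv2.imread("pics/a_side.png");crop(im,160,130,352,274,4,"b1")
crop(im,160,234,352,378,4,"b2")
im=cv2.imread("pics/a_scene.png");crop(im,190,140,350,260,5,"b3")
crop(im,110,130,270,250,5,"b4")
E
```

```text
r1 [ 0.4603 -0.1304  0.007 ]
r2 [ 0.4637 -0.2433  0.007 ]
r3 [ 0.4383 -0.3562  0.007 ]
cap [ 0.5584 -0.4124  0.011 ]
shafttop [ 0.6459 -0.1617  0.092 ]
base [ 0.6436 -0.172   0.02  ]
tin [ 0.7619 -0.1913  0.05  ]
tape [ 0.7073 -0.3494  0.036 ]
glue [0.5544 0.4415 0.    ]
r1 [ 0.4629 -0.1293  0.007 ]
r2 [ 0.4596 -0.2429  0.007 ]
r3 [ 0.4381 -0.3565  0.007 ]
cap [ 0.5611 -0.4023  0.011 ]
shafttop [ 0.6509 -0.1503  0.092 ]
base [ 0.6529 -0.1532  0.02  ]
```

View pics/b1.png

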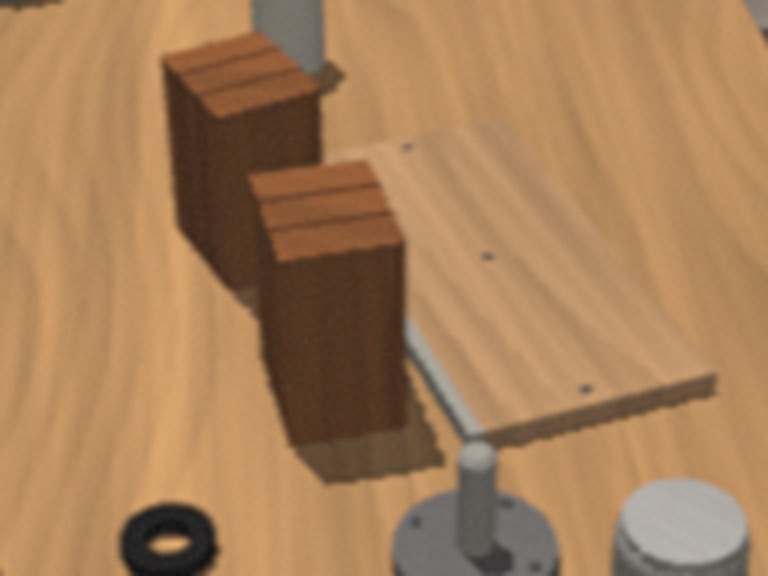

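View pics/b2.png

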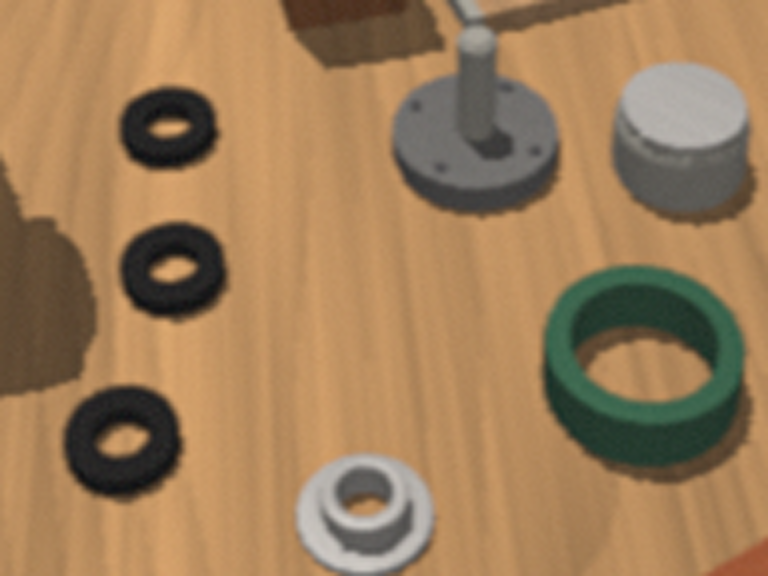

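View pics/b3.png

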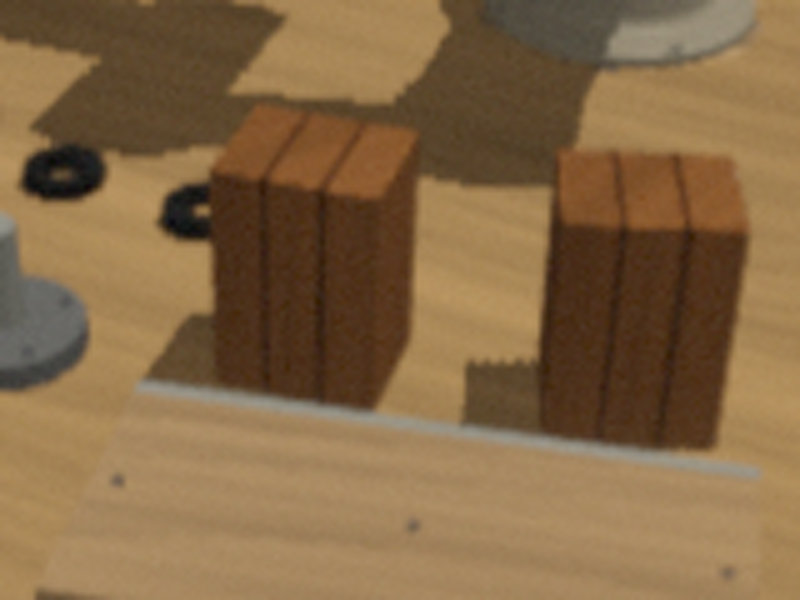

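View pics/b4.png

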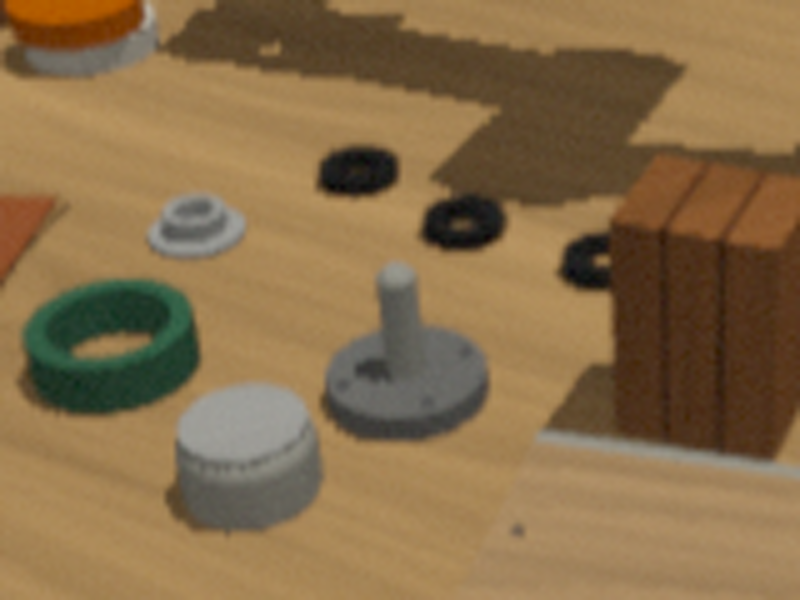

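```bash
python3 - <<'E'
from h import *
from scipy.optimize import least_squares
S=cam("side");C=cam("scene")
sp=lambda p:(p[0]/4+160,p[1]/4+130)
b3=lambda p:(p[0]/5+190,p[1]/5+140)
b4=lambda p:(p[0]/5+110,p[1]/5+130)
for nm,sc,cc in [("near",[(249,174),(370,163),(403,240),(276,260)],[(262,104),(418,130),(382,198),(211,174)]),("far",[(163,60),(263,33),(321,92),(218,117)],[(556,150),(733,157),(746,234),(560,229)])]:
    for P,f,cm in((sc,sp,S),(cc,b3,C)):
        X=np.array([onz(cm,f(p),.15)[:2] for p in P]);print(nm,X.round(3).tolist(),X.mean(0).round(4))
        r=cv2.minAreaRect((X*1000).astype(np.float32));print(r)
for p in [(145,385),(758,472)]: print("strip",onz(C,b3(p),.016).round(4))
print("strip side",onz(S,sp((480,437)),.016).round(4), onz(S,sp((715,375)),.016).round(4))
# spindle
def f(v):
    r=[]
    for cm,obs,sh in((S,(258.2,299.2,287.0),279.25),(C,(175.2,207.8,217.6),189.5)):
        p=np.r_[proj(cm,circ(0,*v,.05)),proj(cm,circ(.02,*v,.05))]
        r+=[p[:,0].min()-obs[0],p[:,0].max()-obs[1],p[:,1].max()-obs[2],2*(proj(cm,[[*v,.07]])[0,0]-sh)]
    return r
s=least_squares(f,[.645,-.16]);print("seat",s.x,np.round(s.fun,1))
# rings
for n,cm in(("side",S),("scene",C)):
    im=cv2.imread(f"pics/a_{n}.png");m=(im.max(2)<60).astype(np.uint8)
    k,l,st,ce=cv2.connectedComponentsWithStats(m)
    for i in range(1,k):
        if 60<st[i,4]<900:
            pts=np.argwhere(l==i)[:,::-1].astype(np.int32);h=cv2.convexHull(pts);M=cv2.moments(h.astype(np.float32))
            c=(M['m10']/M['m00'],M['m01']/M['m00']);print(n,np.round(c,1),st[i],onz(cm,c,.007).round(4))
E
```

```text
near [[0.522, 0.054], [0.601, 0.06], [0.614, -0.031], [0.535, -0.045]] [0.568  0.0098]
((567.999755859375, 10.463481903076172), (79.65202331542969, 99.91482543945312), 7.920093536376953)
near [[0.536, -0.038], [0.521, 0.057], [0.598, 0.071], [0.62, -0.023]] [0.5687 0.0169]
((569.766357421875, 17.368915557861328), (85.00665283203125, 96.84554290771484), 9.93703842163086)
far [[0.464, 0.213], [0.537, 0.247], [0.574, 0.156], [0.503, 0.129]] [0.5195 0.1864]
((518.6188354492188, 186.27227783203125), (80.02177429199219, 98.34220123291016), 22.350265502929688)
far [[0.504, 0.135], [0.464, 0.226], [0.539, 0.256], [0.581, 0.168]] [0.5222 0.1961]
((522.6563720703125, 196.75595092773438), (83.4647445678711, 100.29244995117188), 23.91366195678711)
strip [ 0.6545 -0.0517  0.016 ]
strip [0.5605 0.2881 0.016 ]
strip side [ 0.66  -0.064  0.016] [ 0.8246 -0.0161  0.016 ]
seat [ 0.64392628 -0.16054795] [-0.6  0.3 -1.1 -0.7 -0.9 -0.3  1.4 -0.5]
side [24.5 18.6] [18  0 15 34 64] [-0.7326  2.3263  0.007 ]
side [92.9  9.8] [ 87   0  11  26 182] [-0.3262  2.5135  0.007 ]
side [68.3 39.6] [ 42  32  52  16 2
[... 799 characters left out ...]
99  -2.1844  0.007 ]
scene [171.6  13.5] [162   2  20  24 330] [-2.7307 -2.9292  0.007 ]
scene [181.3  30.9] [172  29  20   5  77] [-1.7723 -2.0406  0.007 ]
scene [184.2  58.6] [159  36  50  45 863] [-0.8627 -1.3205  0.007 ]
scene [176.2 107.5] [141  89  76  33 314] [-0.0237 -0.7393  0.007 ]
scene [302.6 120.6] [285 104  36  34 814] [-0.1668 -0.1116  0.007 ]
scene [181.1 164. ] [174 160  15   9 110] [ 0.4378 -0.3564  0.007 ]
scene [202.2 174.1] [195 169  15  11 124] [ 0.4616 -0.2449  0.007 ]
scene [227.6 182.1] [223 177  10  11  75] [ 0.4647 -0.1377  0.007 ]
scene [135.9 192.2] [129 188  15   9  81] [ 0.6615 -0.3707  0.007 ]
scene [127.6 206.3] [116 202  25  10 149] [ 0.7341 -0.3374  0.007 ]
```

```bash
cat >> h.py <<'E'
def go(p,yaw=90,st=None):
    st=st or state();R=Ro.from_euler('xyz',st['ee_rot']).as_matrix()
    d=R.T@(np.array(p)-st['eef_pos'])*1000
    cy=np.degrees(np.arctan2(R[1,0],R[0,0]));t=-((yaw-cy+180)%360-180)
    print("t",round(st['time'],2),"shift",d.round(1),"turn",round(t,1),"rows>=",int(np.ceil(max(np.linalg.norm(d)/41.7,abs(t)/7.16))))
E
python3 - <<'E'
from h import *
go([.438,-.40,.20])
# predicted pixel of ring in wrist camera
st=dict(eef_pos=np.array([.438,-.40,.2]),ee_rot=np.array([np.pi,0,np.pi/2]))
print(proj(cam("wrist",st),[[.438,-.357,.007],[.4636,-.2469,.007],[.64,-.16,.02],[.56,-.41,.01]]))
E
```

```text
t 0.15 shift [254.2  11.1  38.3] turn -67.8 rows>= 10
[[256.69544743 134.7964315 ]
 [281.04934167  29.21999026]
 [459.25417367 -60.20673917]
 [361.07976061 181.34658417]]
```

>>> jog_arm([
  [[1, 30, 1, 5, -6], [1, 60, 3, 10, -13], [1, 90, 4, 14, -20], [1, 120, 5, 18, -27], [1, 150, 6, 23, -34], [1, 180, 8, 28, -41], [1, 210, 10, 33, -48], [1, 235, 10, 36, -55], [1, 250, 11, 38, -62], [1, 254, 11, 38, -67.8], [1, 254, 11, 38, -67.8], [1, 254, 11, 38, -67.8]],
])

```text
time: 1.15
eef_pos: [0.4377, -0.3999, 0.2001]
ee_rot: [-3.141, -0.001, 1.568]
wrist_force: [-0.5, -0.6, -0.4]
grip_width: 0.0882
```

```bash
python3 - <<'E'
from h import *
im,c=snap("wrist","c1");s=state();print(s['eef_pos'],s['ee_rot'])
E
```

```text
[ 0.43740206 -0.40010433  0.20024626] [-3.14113930e+00 -1.11619281e-03  1.56756332e+00]
```

View pics/c1.png

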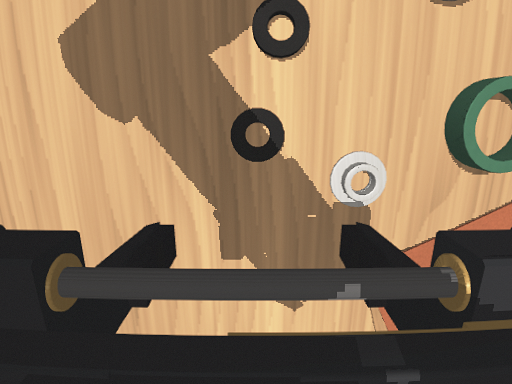

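Rings sit at (257,134) and (281,28), cap at (359,180). This matches the other cameras.

```bash
cat >> h.py <<'E'
def rings(im,c,z=.007,th=70):
    m=(im.max(2)<th).astype(np.uint8);k,l,st,ce=cv2.connectedComponentsWithStats(m);out=[]
    for i in range(1,k):
        if 300<st[i,4]<8000 and st[i,1]+st[i,3]<215:
            h=cv2.convexHull(np.argwhere(l==i)[:,::-1].astype(np.int32));M=cv2.moments(h.astype(np.float32))
            q=(M['m10']/M['m00'],M['m01']/M['m00']);print("ring px",np.round(q,1),st[i],onz(c,q,z).round(4))
E
python3 - <<'E'
from h import *
im=cv2.imread("pics/c1.png");c=cam("wrist");rings(im,c)
print("cap boss top",onz(c,(361,181),.022))
go([.438,-.357,.004])
E
```

```text
ring px [280.2  27.2] [ 252    0   57   58 2147] [ 0.4633 -0.2464  0.007 ]
ring px [460.8 138.9] [445 104  39  66 859] [ 0.6759 -0.362   0.007 ]
ring px [256.9 134.7] [ 231  109   53   53 1746] [ 0.4384 -0.3584  0.007 ]
cap boss top [ 0.55566435 -0.40879621  0.022     ]
t 1.2 shift [ 42.9   0.5 196.3] turn -0.2 rows>= 5
```

>>> jog_arm([
  [[1, 25, 1, 30, 0], [1, 41, 1, 65, 0], [1, 42, 1, 105, 0], [1, 42, 1, 145, 0], [1, 42, 1, 175, 0], [1, 42, 1, 190, 0], [1, 42, 1, 196, 0], [1, 42, 1, 196, 0], [0.5, 42, 1, 196, 0], [0.3, 42, 1, 196, 0], [0.3, 42, 1, 196, 0], [0.3, 42, 1, 196, 0]],
], newtons=30)

```text
time: 2.2
eef_pos: [0.4388, -0.3583, 0.0053]
ee_rot: [3.141, 0.0, 1.567]
wrist_force: [-0.1, -0.0, -0.7]
grip_width: 0.0634
```

>>> jog_arm([
  [[0.3, 0, 0, 0, 0], [0.3, 0, 0, 0, 0], [0.3, 0, 0, 0, 0], [0.3, 0, 0, 0, 0]],
])

```text
time: 2.53
eef_pos: [0.4388, -0.3583, 0.0054]
ee_rot: [3.141, 0.0, 1.567]
wrist_force: [-0.3, 0.1, 0.6]
grip_width: 0.0586
```

>>> jog_arm([
  [[0.3, 0, 0, -30, 0], [0.3, 0, 0, -65, 0], [0.3, 10, 12, -100, 0], [0.3, 25, 32, -130, 0], [0.3, 45, 58, -155, 0], [0.3, 68, 88, -165, 0], [0.3, 90, 118, -165, 0], [0.3, 112, 150, -165, 0], [0.3, 132, 176, -165, 0], [0.3, 146, 196, -165, 0], [0.3, 153, 205, -165, 0], [0.3, 153, 205, -165, 0]],
])

```text
time: 3.53
eef_pos: [0.6455, -0.2039, 0.1697]
ee_rot: [3.141, -0.0, 1.57]
wrist_force: [-0.2, 0.1, -1.1]
grip_width: 0.0586
```

```bash
python3 - <<'E'
from h import *
s=state();print(s['eef_pos'],s['ee_rot'],s['grip_width'])
im,c=snap("wrist","d1")
im2,_=snap("side","d2");crop(im2,160,130,352,274,4,"d2c")
E
```

```text
[ 0.64550452 -0.20392374  0.16973347] [ 3.14118139e+00 -2.41350475e-04  1.57008694e+00] 0.058616783015821475
```

View pics/d1.png

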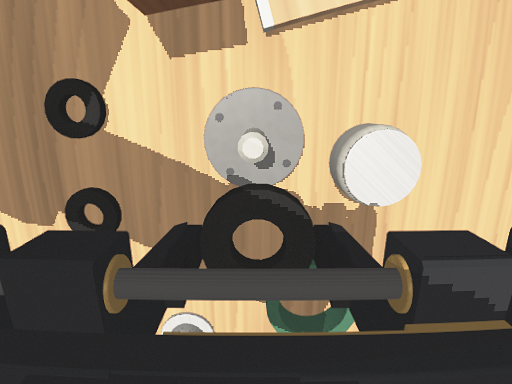

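The spindle shows at base (254,137), with the shaft top at (252,147). The gripped ring is at (258,238).

```bash
python3 - <<'E'
from h import *
im=cv2.imread("pics/d1.png");c=cam("wrist")
crop(im,190,70,330,290,2.7,"d1c")
print("shaft top",onz(c,(252.5,147.5),.092),"base",onz(c,(254,137),.02))
s=state();T=s['eef_pos']
# overlay prediction
o=cv2.resize(im[70:290,190:330],None,fx=2.7,fy=2.7)
def dr(P,col):
    q=((proj(c,P)-[190,70])*2.7).astype(int)
    cv2.polylines(o,[q],False,col,1)
x,y=.6445,-.1610
dr(circ(.02,x,y,.05),(0,0,255));dr(circ(.092,x,y,.008),(0,0,255));dr(circ(.02,x,y,.012),(255,0,0))
zb=T[2]-.0054
for z in(zb,zb+.014): 
  dr(circ(z,T[0],T[1],.03),(0,255,0));dr(circ(z,T[0],T[1],.014),(0,255,0))
cv2.imwrite("pics/d1o.png",o)
E
```

```text
shaft top [ 0.6418685 -0.1661242  0.092    ] base [ 0.64217678 -0.16389049  0.02      ]
```

View pics/d1o.png

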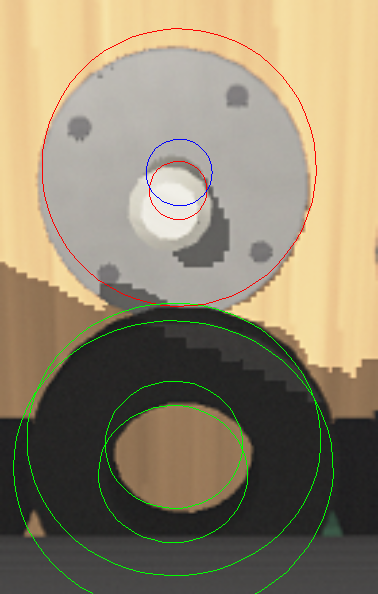

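```bash
python3 - <<'E'
from h import *
im=cv2.imread("pics/d1.png");c=cam("wrist");s=state();T=s['eef_pos']
# bore via see-through: fit
from scipy.optimize import least_squares
zb=T[2]-.0054
def f(v):
    a=proj(c,circ(zb,*v,.014));b=proj(c,circ(zb+.014,*v,.014))
    l=max(a[:,0].min(),b[:,0].min());r=min(a[:,0].max(),b[:,0].max());t=max(a[:,1].min(),b[:,1].min());d=min(a[:,1].max(),b[:,1].max())
    return [l-(190+113/2.7),r-(190+252/2.7),t-(70+404/2.7),d-(70+512/2.7)]
q=least_squares(f,T[:2],diff_step=1e-4);print("bore",q.x,q.fun,T)
g=cv2.inRange(im,(195,195,195),(255,255,255))[125:175,225:285]
g2=im[125:175,225:285].min(2);ys,xs=np.where(g2>205);print(xs.mean()+225,ys.mean()+125,len(xs))
p=np.array([xs.mean()+225,ys.mean()+125]);X=onz(c,p,.092);print("shaft",X, "delta",X[:2]-q.x)
X2=onz(c,(190+172/2.7,70+207/2.7),.090);print(X2)
hole=[(79,127),(237,96),(108,273),(261,251)]
H=np.array([onz(c,(190+a/2.7,70+b/2.7),.02) for a,b in hole]);print(H.round(4),H.mean(0))
E
```

```text
bore [ 0.64557568 -0.20625202] [ 0.34808606 -0.34836531  0.93292488 -1.13000427] [ 0.64383215 -0.20610455  0.17009149]
251.5364077669903 145.66504854368932 412
shaft [ 0.64115355 -0.16474457  0.092     ] delta [-0.00442214  0.04150745]
[ 0.64275231 -0.16572066  0.09      ]
[[ 0.6085 -0.1445  0.02  ]
 [ 0.6653 -0.1339  0.02  ]
 [ 0.6176 -0.198   0.02  ]
 [ 0.6749 -0.1898  0.02  ]] [ 0.64158151 -0.16656541  0.02      ]
```

>>> jog_arm([
  [[0.3, 15, 0, 0, 0], [0.3, 32, -1, 0, 0], [0.3, 43, -1, 10, 0], [0.3, 43, -1, 30, 0], [0.3, 43, -1, 50, 0], [0.3, 43, -1, 62, 0], [0.3, 43, -1, 65, 0], [0.3, 43, -1, 65, 0], [0.3, 43, -1, 65, 0], [0.3, 43, -1, 65, 0]],
])

```text
time: 4.47
eef_pos: [0.6434, -0.1633, 0.1065]
ee_rot: [3.14, 0.001, 1.567]
wrist_force: [0.5, 0.6, 0.2]
grip_width: 0.0587
```

```bash
python3 - <<'E'
from h import *
s=state();print(s['eef_pos'],s['ee_rot'],s['grip_width'])
im,c=snap("wrist","e1");crop(im,180,170,330,290,4,"e1c")
im2=camera("scene")[:,:,::-1];crop(im2,150,130,250,230,6,"e2c")
im2=camera("side")[:,:,::-1];crop(im2,240,200,320,300,6,"e3c")
E
```

```text
[ 0.64343653 -0.16326754  0.10647141] [3.13967213e+00 1.04480060e-03 1.56744931e+00] 0.05870313557396702
```

View pics/e1c.png

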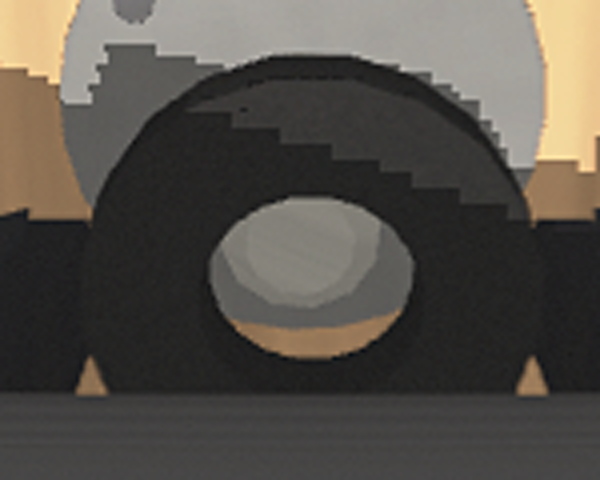

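View pics/e2c.png

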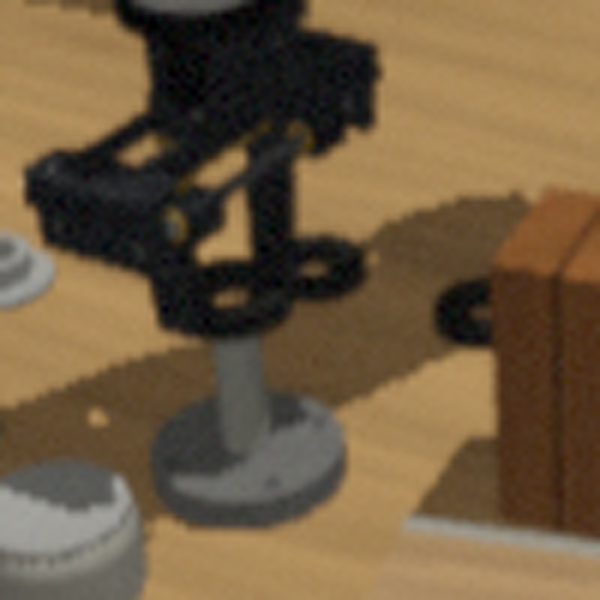

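View pics/e3c.png

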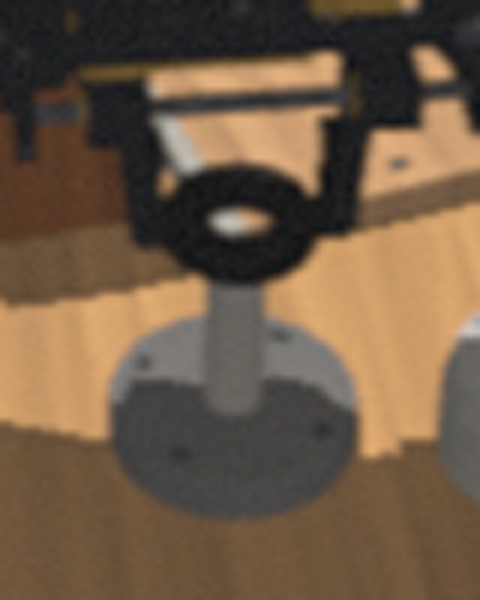

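```bash
python3 - <<'E'
from h import *
im=cv2.imread("pics/e1.png")
st=dict(eef_pos=np.array([.64344,-.16327,.10647]),ee_rot=np.array([3.13967,.00104,1.56745]));c=cam("wrist",st);T=st['eef_pos']
from scipy.optimize import least_squares
zb=T[2]-.0054
def f(v):
    a=proj(c,circ(zb,*v,.014));b=proj(c,circ(zb+.014,*v,.014))
    l=max(a[:,0].min(),b[:,0].min());r=min(a[:,0].max(),b[:,0].max());t=max(a[:,1].min(),b[:,1].min());d=min(a[:,1].max(),b[:,1].max())
    return [l-(180+209/4),r-(180+413/4),t-(170+196/4),d-(170+359/4)]
q=least_squares(f,T[:2],diff_step=1e-4);print("bore",q.x,q.fun)
# shaft: taper bottom outer circle r.012 at z .088: left 222, right 382,bottom 307 ; top r.008: 246..356
def g(v):
    a=proj(c,circ(.088,*v,.012));b=proj(c,circ(.092,*v,.008))
    return [a[:,0].min()-(180+222/4),a[:,0].max()-(180+382/4),max(a[:,1].max(),b[:,1].max())-(170+307/4),b[:,0].min()-(180+246/4),b[:,0].max()-(180+356/4),b[:,1].max()-(170+294/4)]
p=least_squares(g,T[:2]);print("shaft",p.x,p.fun, p.x-q.x)
print(state()['eef_pos'])
E
```

```text
bore [ 0.64528447 -0.16325697] [ 0.10049386 -0.10097679  1.27449826 -1.52426358]
shaft [ 0.64391098 -0.16439275] [-2.96608294e-01  7.77333330e-02  8.00411756e-03  9.97037883e-02
  1.14524709e-01 -1.27591240e-04] [-0.00137349 -0.00113578]
[ 0.64323952 -0.16325732  0.10589762]
```

>>> jog_arm([
  [[0.3, -1, -1.3, 4, 0], [0.3, -1, -1.3, 12, 0], [0.3, -1, -1.3, 22, 0], [0.3, -1, -1.3, 34, 0], [0.3, -1, -1.3, 46, 0], [0.3, -1, -1.3, 53, 0], [0.3, -1, -1.3, 55, 0], [0.3, -1, -1.3, 55, 0]],
])

```text
time: 5.28
eef_pos: [0.6417, -0.1642, 0.05]
ee_rot: [-3.141, 0.0, 1.567]
wrist_force: [0.4, 0.0, -0.3]
grip_width: 0.0585
```

>>> jog_arm([
  [[0.6, 0, 0, 0, 0], [1, 0, 0, 0, 0], [1, 0, 0, 0, 0], [1, 0, 0, 0, 0], [1, 0, 0, -10, 0], [1, 0, 0, -35, 0], [1, 0, 0, -70, 0], [1, 0, 0, -105, 0], [1, -15, -20, -130, 0], [1, -40, -50, -130, 0], [1, -70, -85, -130, 0], [1, -100, -120, -130, 0]],
])

```text
time: 6.28
eef_pos: [0.5269, -0.2585, 0.1814]
ee_rot: [3.14, 0.001, 1.569]
wrist_force: [-0.4, 0.0, 0.6]
grip_width: 0.0877
```

```bash
python3 - <<'E'
from h import *
s=state();print(s['eef_pos'],s['ee_rot'],s['grip_width'])
im2=camera("side")[:,:,::-1].copy();cv2.imwrite("pics/f1.png",im2);crop(im2,160,200,320,360,4,"f1c")
go([.462,-.28,.18])
E
```

```text
[ 0.52693198 -0.25854983  0.18138783] [3.14019944e+00 1.43926248e-03 1.56868670e+00] 0.08767589488695195
t 6.33 shift [-17.1 -60.4   1.4] turn -0.4 rows>= 2
```

View pics/f1c.png

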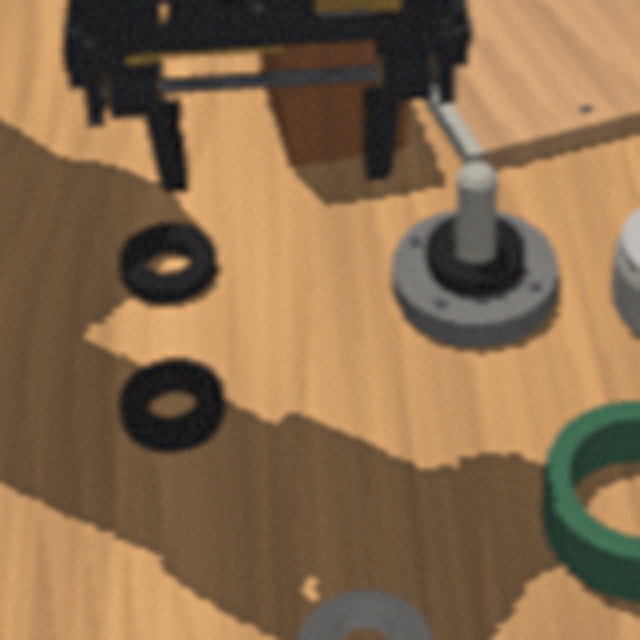

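The first ring is seated on the base at crop position (475,250), and the other rings haven't moved. Next is ring 2.

>>> jog_arm([
  [[1, -10, -30, 0, 0], [1, -20, -55, 0, 0], [1, -20, -63, 0, 0], [1, -20, -63, 0, 0], [1, -20, -63, 0, 0], [1, -20, -63, 0, 0]],
])

```text
time: 6.83
eef_pos: [0.4604, -0.2824, 0.1817]
ee_rot: [-3.141, 0.003, 1.565]
wrist_force: [-0.3, 0.2, 0.1]
grip_width: 0.0881
```

```bash
python3 - <<'E'
from h import *
im,c=snap("wrist","g1");rings(im,c)
go([.4633,-.2465,.0055])
E
```

```text
ring px [254.4  26.1] [ 225    0   60   57 2265] [ 0.4598 -0.1334  0.007 ]
ring px [444.1  56.8] [ 413   24   63   66 2230] [ 0.6554 -0.1598  0.007 ]
ring px [258.6 140.5] [ 231  113   56   56 1907] [ 0.4634 -0.2463  0.007 ]
t 6.88 shift [ 36.3   2.8 175.9] turn -0.3 rows>= 5
```

View pics/g1.png

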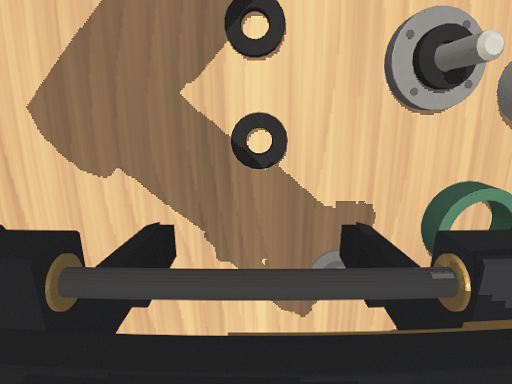

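>>> jog_arm([
  [[1, 20, 2, 25, 0], [1, 36, 3, 60, 0], [1, 36, 3, 100, 0], [1, 36, 3, 135, 0], [1, 36, 3, 160, 0], [1, 36, 3, 172, 0], [1, 36, 3, 176, 0], [1, 36, 3, 176, 0], [0.5, 36, 3, 176, 0], [0.3, 36, 3, 176, 0], [0.3, 36, 3, 176, 0], [0.3, 36, 3, 176, 0]],
])

```text
time: 7.88
eef_pos: [0.4638, -0.2471, 0.0062]
ee_rot: [3.141, 0.004, 1.565]
wrist_force: [-0.0, 0.6, 0.4]
grip_width: 0.0638
```

>>> jog_arm([
  [[0.3, 0, 0, 0, 0], [0.3, 0, 0, 0, 0], [0.3, 0, 0, 0, 0], [0.3, 0, 0, -15, 0], [0.3, 0, 0, -45, 0], [0.3, 0, 0, -80, 0], [0.3, 10, 12, -115, 0], [0.3, 20, 40, -130, 0], [0.3, 35, 75, -130, 0], [0.3, 50, 110, -130, 0], [0.3, 65, 145, -130, 0], [0.3, 75, 172, -130, 0]],
])

```text
time: 8.88
eef_pos: [0.6382, -0.1708, 0.1359]
ee_rot: [3.141, 0.003, 1.566]
wrist_force: [-0.3, -0.2, 0.1]
grip_width: 0.0592
```

```bash
python3 - <<'E'
from h import *
go([.642,-.1643,.106]);print(state()['grip_width'])
E
```

```text
t 8.88 shift [ 6.6  3.8 29.9] turn -0.3 rows>= 1
0.05915239176947253
```

>>> jog_arm([
  [[0.3, 5, 3.5, 5, 0], [0.3, 6, 3.5, 15, 0], [0.3, 6, 3.5, 26, 0], [0.3, 6, 3.5, 30, 0], [0.3, 6, 3.5, 30, 0], [0.3, 6, 3.5, 30, 0], [0.3, 6, 3.5, 30, 0]],
])

```text
time: 9.47
eef_pos: [0.6415, -0.1656, 0.1066]
ee_rot: [3.14, 0.004, 1.565]
wrist_force: [-0.8, 0.1, -0.5]
grip_width: 0.0592
```

```bash
python3 - <<'E'
from h import *
s=state();print(s['eef_pos'],s['ee_rot'],s['grip_width'])
im,c=snap("wrist","e4");crop(im,180,170,330,290,4,"e4c");go([.642,-.1647,.05])
E
```

```text
[ 0.64150947 -0.1655596   0.10655095] [3.14017185 0.0038455  1.56544861] 0.05920081486606779
t 9.52 shift [ 0.9  0.3 56.6] turn -0.3 rows>= 2
```

View pics/e4c.png

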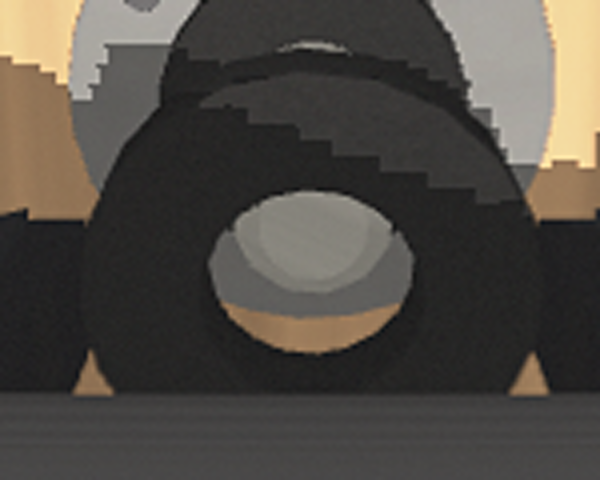

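>>> jog_arm([
  [[0.3, 0, 0.3, 4, 0], [0.3, 0, 0.3, 12, 0], [0.3, 0, 0.3, 22, 0], [0.3, 0, 0.3, 34, 0], [0.3, 0, 0.3, 46, 0], [0.3, 0, 0.3, 54, 0], [0.3, 0, 0.3, 56, 0], [0.3, 0, 0.3, 56, 0]],
])

```text
time: 10.18
eef_pos: [0.6417, -0.1655, 0.0496]
ee_rot: [3.141, 0.003, 1.566]
wrist_force: [-0.2, -0.8, 0.4]
grip_width: 0.0595
```

Release, then head to ring 1, first to a viewing pose near (.46,-.17,.18).

>>> jog_arm([
  [[0.6, 0, 0, 0, 0], [1, 0, 0, 0, 0], [1, 0, 0, 0, 0], [1, 0, 0, 0, 0], [1, 0, 0, -10, 0], [1, 0, 0, -35, 0], [1, 0, 0, -70, 0], [1, 0, 0, -105, 0], [1, 0, -30, -130, 0], [1, 0, -70, -130, 0], [1, 0, -110, -130, 0], [1, 0, -145, -130, 0]],
])

```text
time: 11.18
eef_pos: [0.4947, -0.1639, 0.1807]
ee_rot: [3.14, 0.004, 1.566]
wrist_force: [-0.6, -1.1, -0.3]
grip_width: 0.0882
```

>>> jog_arm([
  [[1, -2, -25, 0, 0], [1, -4, -40, 0, 0], [1, -4, -40, 0, 0], [1, -4, -40, 0, 0], [1, -4, -40, 0, 0]],
])

```text
time: 11.6
eef_pos: [0.4555, -0.1679, 0.1812]
ee_rot: [3.139, 0.005, 1.566]
wrist_force: [-0.1, 0.8, -0.1]
grip_width: 0.0881
```

```bash
python3 - <<'E'
from h import *
im,c=snap("wrist","g2");rings(im,c)
go([.460,-.1334,.0055])
im=camera("side")[:,:,::-1];crop(im,160,200,320,360,4,"g3c")
E
```

```text
ring px [259.4 140.7] [ 232  113   56   56 1912] [ 0.4599 -0.1323  0.007 ]
ring px [438.3 174.4] [ 405  145   69   61 2327] [ 0.6614 -0.1697  0.007 ]
t 11.65 shift [ 35.2   3.9 175.2] turn -0.3 rows>= 5
```

View pics/g2.png

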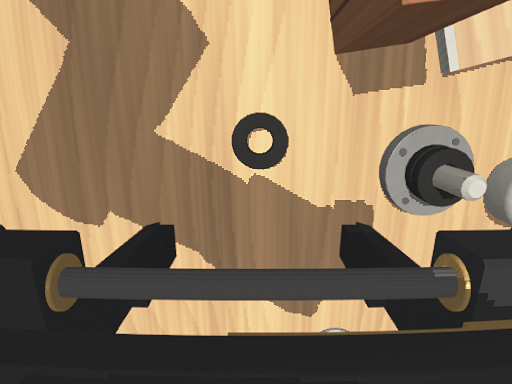

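View pics/g3c.png

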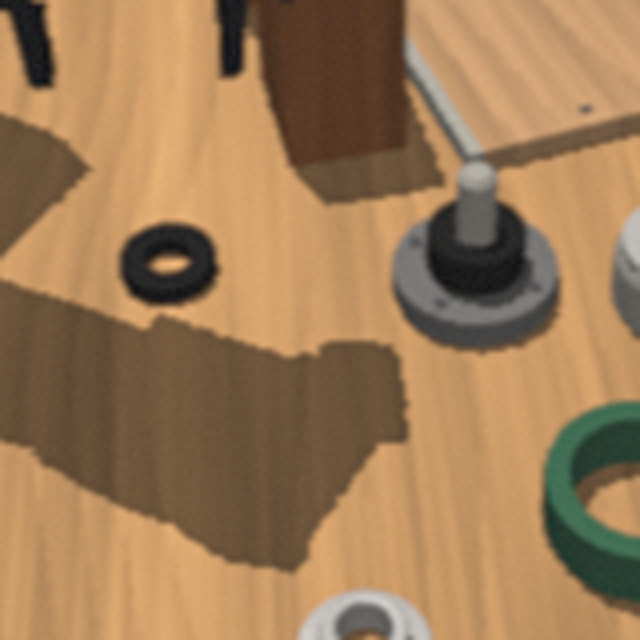

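Two rings are stacked now, and ring 1 is at (259,141).

>>> jog_arm([
  [[1, 20, 2, 25, 0], [1, 36, 4, 60, 0], [1, 36, 4, 100, 0], [1, 36, 4, 135, 0], [1, 36, 4, 160, 0], [1, 36, 4, 172, 0], [1, 36, 4, 175, 0], [1, 36, 4, 175, 0], [0.5, 36, 4, 175, 0], [0.3, 36, 4, 175, 0], [0.3, 36, 4, 175, 0], [0.3, 36, 4, 175, 0]],
])

```text
time: 12.7
eef_pos: [0.4603, -0.1327, 0.0062]
ee_rot: [3.139, 0.005, 1.567]
wrist_force: [-0.2, 0.0, 0.6]
grip_width: 0.0638
```

>>> jog_arm([
  [[0.3, 0, 0, 0, 0], [0.3, 0, 0, 0, 0], [0.3, 0, 0, 0, 0], [0.3, 0, 0, -15, 0], [0.3, 0, 0, -45, 0], [0.3, 0, 0, -80, 0], [0.3, -8, 12, -115, 0], [0.3, -14, 40, -130, 0], [0.3, -20, 75, -130, 0], [0.3, -26, 110, -130, 0], [0.3, -32, 145, -130, 0], [0.3, -32, 175, -130, 0]],
])

```text
time: 13.7
eef_pos: [0.6364, -0.1656, 0.1368]
ee_rot: [3.138, 0.005, 1.566]
wrist_force: [0.8, -0.1, -1.0]
grip_width: 0.0588
```

```bash
python3 - <<'E'
from h import *
go([.6417,-.1650,.106]);print(state()['grip_width'])
E
```

```text
t 13.7 shift [ 0.8  5.2 30.8] turn -0.3 rows>= 1
0.05879311773100753
```

>>> jog_arm([
  [[0.3, 0, 4, 5, 0], [0.3, 0, 5, 15, 0], [0.3, 0, 5, 26, 0], [0.3, 0, 5, 30, 0], [0.3, 0, 5, 30, 0], [0.3, 0, 5, 30, 0], [0.3, 0, 5, 30, 0]],
])

```text
time: 14.28
eef_pos: [0.6414, -0.1659, 0.1075]
ee_rot: [3.138, 0.006, 1.566]
wrist_force: [0.2, -0.1, 0.2]
grip_width: 0.0592
```

```bash
python3 - <<'E'
from h import *
s=state();print(s['eef_pos'],s['ee_rot'],s['grip_width'])
im,c=snap("wrist","e5");crop(im,180,170,330,290,4,"e5c");go([.6417,-.1650,.05])
E
```

```text
[ 0.64138702 -0.16590308  0.10754596] [3.13751767 0.0056656  1.56559684] 0.05919681519659563
t 14.33 shift [ 1.3 -0.1 57.6] turn -0.3 rows>= 2
```

View pics/e5c.png

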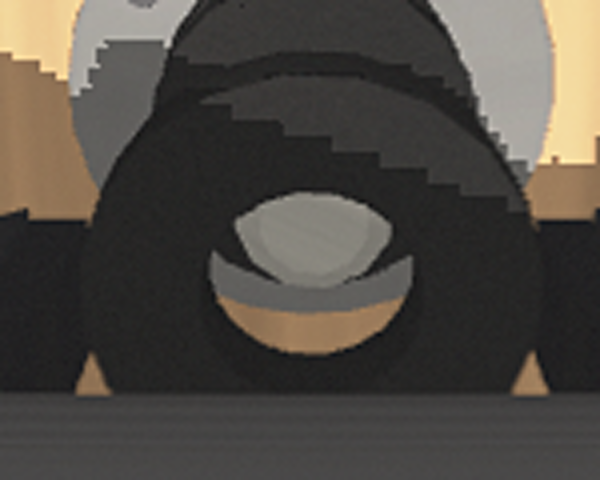

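>>> jog_arm([
  [[0.3, 0.8, 0, 4, 0], [0.3, 0.8, 0, 12, 0], [0.3, 0.8, 0, 22, 0], [0.3, 0.8, 0, 34, 0], [0.3, 0.8, 0, 44, 0], [0.3, 0.8, 0, 49, 0], [0.3, 0.8, 0, 50, 0], [0.3, 0.8, 0, 50, 0]],
])

```text
time: 15.0
eef_pos: [0.6416, -0.1654, 0.0571]
ee_rot: [3.138, 0.005, 1.566]
wrist_force: [-0.2, -0.1, 0.2]
grip_width: 0.0592
```

>>> jog_arm([
  [[0.6, 0, 0, 0, 0], [1, 0, 0, 0, 0], [1, 0, 0, 0, 0], [1, 0, 0, 0, 0], [1, 0, 0, -10, 0], [1, 0, 0, -35, 0], [1, 0, 0, -70, 0], [1, -10, 0, -105, 0], [1, -40, -10, -130, 0], [1, -75, -20, -130, 0], [1, -110, -30, -130, 0], [1, -145, -45, -130, 0]],
])

```text
time: 16.0
eef_pos: [0.5952, -0.3107, 0.1893]
ee_rot: [3.136, 0.007, 1.566]
wrist_force: [1.2, -0.4, 0.6]
grip_width: 0.0882
```

>>> jog_arm([
  [[1, -35, -10, 0, 0], [1, -70, -20, 0, 0], [1, -105, -30, 0, 0], [1, -125, -38, 0, 0], [1, -130, -40, 0, 0], [1, -130, -40, 0, 0], [1, -130, -40, 0, 0]],
])

```text
time: 16.58
eef_pos: [0.5551, -0.4396, 0.1904]
ee_rot: [3.136, 0.006, 1.567]
wrist_force: [0.7, 0.1, -1.0]
grip_width: 0.088
```

```bash
python3 - <<'E'
from h import *
im,c=snap("wrist","i1");s=state();print(s['eef_pos'],s['ee_rot'],s['time'])
im=camera("side")[:,:,::-1];cv2.imwrite("pics/i2.png",im);crop(im,200,200,360,384,4,"i2c")
E
```

```text
[ 0.55544188 -0.43911477  0.19046985] [3.1358691  0.00653978 1.56783045] 16.6333
```

View pics/i1.png

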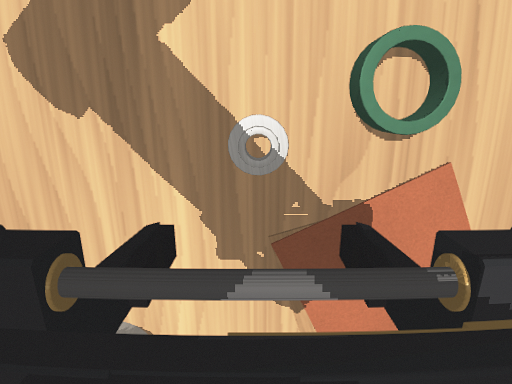

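View pics/i2.png

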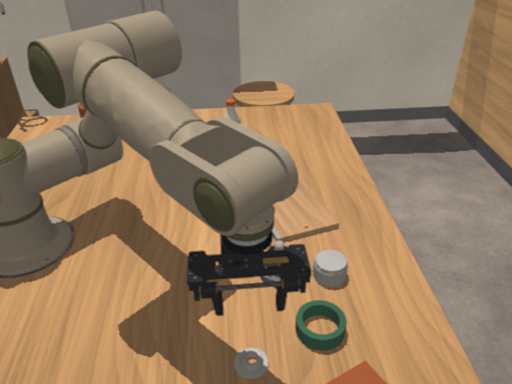

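The cap is at (258,145) and the side view shows nothing else moved.

```bash
python3 - <<'E'
from h import *
im=cv2.imread("pics/i1.png")
st=dict(eef_pos=np.array([.5553,-.4393,.19045]),ee_rot=np.array([3.1359,.0065,1.5675]));c=cam("wrist",st)
crop(im,210,95,310,195,6,"i1c")
print(onz(c,(258.5,145.3),.022),onz(c,(258.3,145),.006))
o=cv2.resize(im[95:195,210:310],None,fx=6,fy=6)
x,y=.5555,-.4096
for z,r in((.006,.034),(.022,.022),(.022,.014)): cv2.polylines(o,[((proj(c,circ(z,x,y,r))-[210,95]+.5)*6).astype(int)],False,(0,0,255),1)
cv2.imwrite("pics/i1c.png",o)
print(state()['eef_pos'],state()['time'])
E
```

```text
[ 0.55908598 -0.40822302  0.022     ] [ 0.55900264 -0.4096753   0.006     ]
[ 0.55556398 -0.43896776  0.19042751] 16.6833
```

View pics/i1c.png

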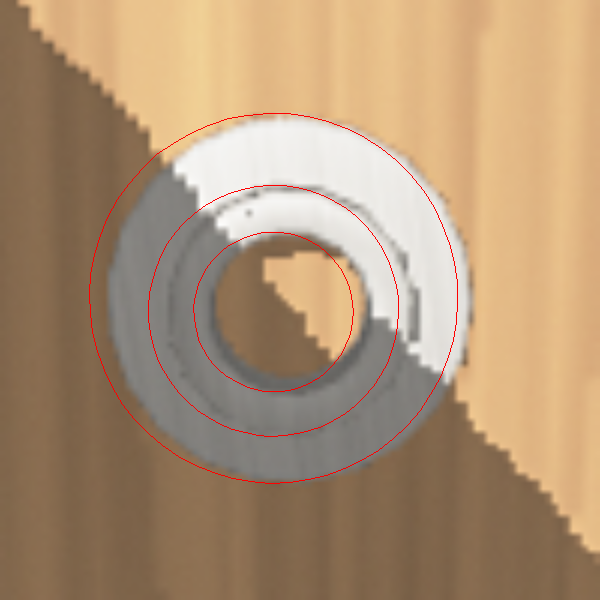

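>>> jog_arm([
  [[1, 18, 2, 25, 0], [1, 29, 2, 60, 0], [1, 29, 2, 100, 0], [1, 29, 2, 135, 0], [1, 29, 2, 162, 0], [1, 29, 2, 176, 0], [1, 29, 2, 181, 0], [1, 29, 2, 181, 0], [0.5, 29, 2, 181, 0], [0.2, 29, 2, 181, 0], [0.2, 29, 2, 181, 0], [0.2, 29, 2, 181, 0]],
])

```text
time: 17.68
eef_pos: [0.559, -0.4116, 0.0105]
ee_rot: [3.135, 0.008, 1.568]
wrist_force: [0.1, 0.0, -0.2]
grip_width: 0.0635
```

>>> jog_arm([
  [[0.2, 0, 0, 0, 0], [0.2, 0, 0, 0, 0], [0.2, 0, 0, 0, 0], [0.2, 0, 0, 0, 0], [0.2, 0, 0, 0, 0]],
])

```text
time: 18.1
eef_pos: [0.559, -0.4117, 0.0109]
ee_rot: [3.135, 0.008, 1.568]
wrist_force: [-0.7, 0.8, 3.9]
grip_width: 0.0431
```

>>> jog_arm([
  [[0.2, 0, 0, -20, 0], [0.2, 0, 0, -50, 0], [0.2, 0, 0, -85, 0], [0.2, 10, 3, -115, 0], [0.2, 30, 10, -132, 0], [0.2, 60, 20, -139, 0], [0.2, 95, 32, -139, 0], [0.2, 130, 44, -139, 0], [0.2, 165, 56, -139, 0], [0.2, 200, 68, -139, 0], [0.2, 228, 78, -139, 0], [0.2, 243, 83, -139, 0]],
])

```text
time: 19.1
eef_pos: [0.6424, -0.1643, 0.1482]
ee_rot: [3.135, 0.007, 1.571]
wrist_force: [-0.9, -0.1, -1.2]
grip_width: 0.0428
```

```bash
python3 - <<'E'
from h import *
print(state()['grip_width'],state()['eef_pos'],state()['ee_rot'])
go([.6417,-.1671,.113])
im=camera("scene")[:,:,::-1].copy();cv2.imwrite("pics/k0.png",im);crop(im,130,110,270,230,5,"k0c")
E
```

```text
0.04275110460571386 [ 0.64243171 -0.16426566  0.14816643] [3.13478107 0.00737882 1.57099938]
t 19.1 shift [-2.6 -1.  35.2] turn 0.0 rows>= 1
```

View pics/k0c.png

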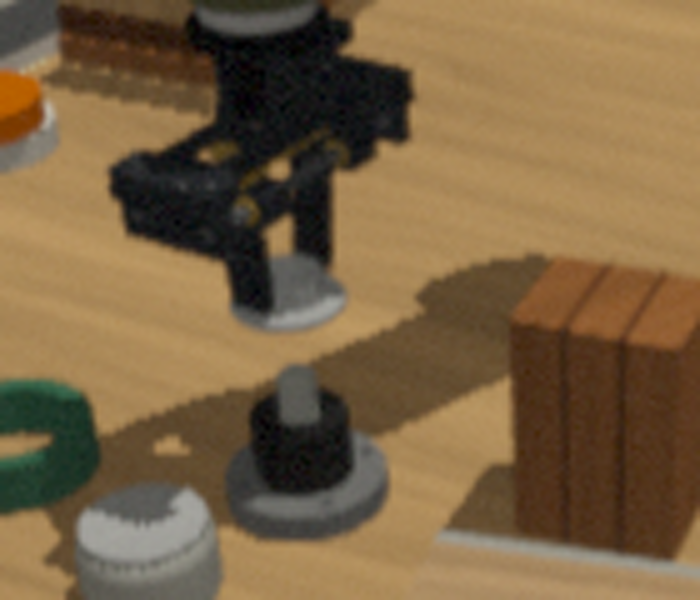

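Three rings are stacked and the cap is held level. I'll lower to just above the shaft and check the alignment.

>>> jog_arm([
  [[0.2, -2, -1, 8, 0], [0.2, -2.6, -1, 18, 0], [0.2, -2.6, -1, 28, 0], [0.2, -2.6, -1, 34, 0], [0.2, -2.6, -1, 35, 0], [0.2, -2.6, -1, 35, 0], [0.2, -2.6, -1, 35, 0]],
])

```text
time: 19.73
eef_pos: [0.6421, -0.1665, 0.1134]
ee_rot: [3.134, 0.007, 1.572]
wrist_force: [0.3, 0.4, -0.7]
grip_width: 0.043
```

```bash
python3 - <<'E'
from h import *
s=state();print(s['eef_pos'],s['ee_rot'],s['grip_width'])
im,c=snap("wrist","k1");crop(im,180,170,330,290,4,"k1c")
c=cam("wrist",s)
T=s['eef_pos'];o=cv2.resize(im[170:290,180:330],None,fx=4,fy=4)
def d(P,col):cv2.polylines(o,[((proj(c,P)-[180,170]+.5)*4).astype(int)],False,col,1)
zb=T[2]-.0109;x=T[0]+.0018;y=T[1]+.0021
d(circ(zb+.022,x,y,.014),(0,0,255));d(circ(zb,x,y,.014),(0,0,255));d(circ(.092,.6439,-.1644,.008),(0,255,0));d(circ(zb+.006,x,y,.034),(0,0,255));d(circ(.088,.6439,-.1644,.012),(0,255,0))
cv2.imwrite("pics/k1o.png",o)
E
```

```text
[ 0.64209055 -0.16651053  0.11336734] [3.13430472 0.00720924 1.57157952] 0.04296233805144649
```

View pics/k1o.png

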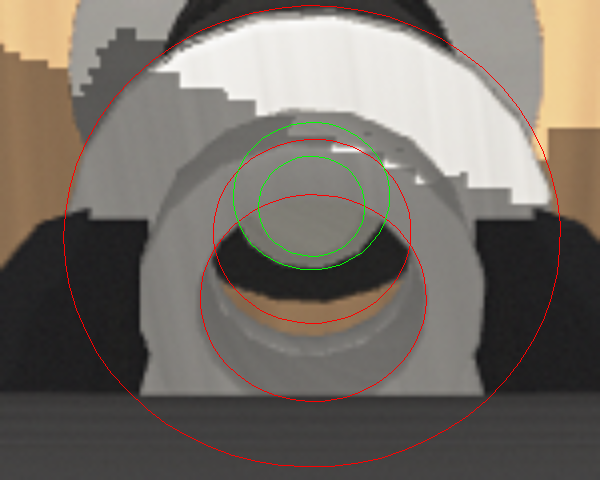

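>>> jog_arm([
  [[0.2, 1.2, 0, 4, 0], [0.2, 1.2, 0, 10, 0], [0.2, 1.2, 0, 17, 0], [0.2, 1.2, 0, 25, 0], [0.2, 1.2, 0, 32, 0], [0.2, 1.2, 0, 35, 0], [0.2, 1.2, 0, 35, 0], [0.2, 1.2, 0, 35, 0]],
])

```text
time: 20.45
eef_pos: [0.6425, -0.1654, 0.0785]
ee_rot: [3.134, 0.007, 1.572]
wrist_force: [0.2, -0.7, -1.2]
grip_width: 0.0431
```

>>> jog_arm([
  [[0.5, 0, 0, 0, 0], [0.8, 0, 0, 0, 0], [1, 0, 0, 0, 0], [1, 0, 0, 0, 0], [1, 0, 0, -10, 0], [1, 0, 0, -35, 0], [1, 0, 0, -70, 0], [1, 0, 0, -105, 0], [1, 0, -30, -125, 0], [1, 0, -65, -130, 0], [1, 0, -105, -130, 0], [1, 0, -145, -130, 0]],
])

```text
time: 21.45
eef_pos: [0.495, -0.1643, 0.2085]
ee_rot: [3.132, 0.008, 1.572]
wrist_force: [0.4, -0.8, -0.2]
grip_width: 0.0881
```

```bash
python3 - <<'E'
from h import *
im,c=snap("side","m1");crop(im,160,130,352,274,4,"m1c")
im,c=snap("scene","m2");crop(im,150,130,350,280,4,"m2c")
print(state()['eef_pos'])
E
```

```text
[ 0.49178111 -0.163465    0.20752423]
```

View pics/m1c.png

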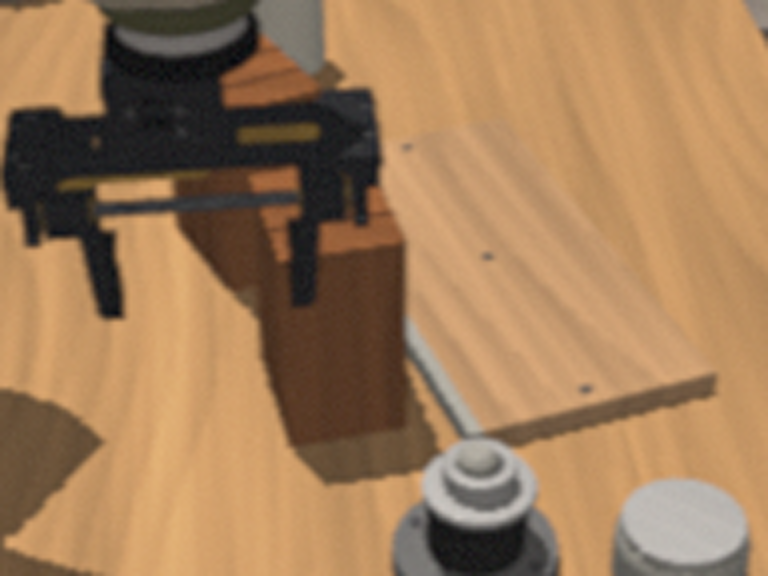

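View pics/m2c.png

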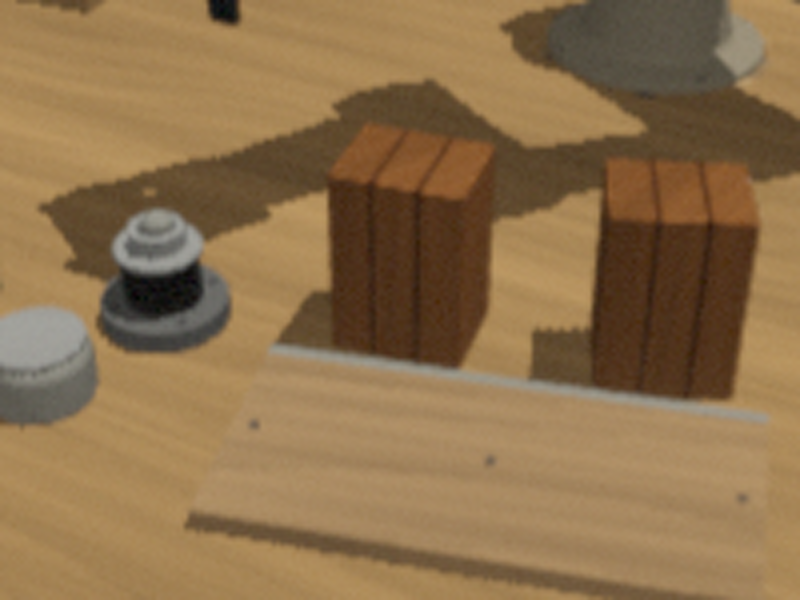

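Cap is seated at crop position (157,225) in the scene view. Next are the blocks, pushed with the fingers at z≈0.125 along each block's own face normal.

>>> jog_arm([
  [[0.68, 10, 0, 0, 7], [0.68, 25, 0, 0, 14], [0.68, 40, 0, 0, 21], [0.68, 55, 0, 0, 28], [0.68, 70, 0, 0, 35], [0.68, 85, 0, 0, 42], [0.68, 100, 1, 0, 49], [0.68, 115, 1, 0, 56], [0.68, 130, 1, 0, 63], [0.68, 145, 2, 0, 70], [0.68, 160, 2, 0, 77], [0.68, 165, 2, 0, 81]],
])

```text
time: 22.55
eef_pos: [0.4945, 0.0031, 0.2076]
ee_rot: [3.135, -0.005, 0.152]
wrist_force: [-0.9, -0.3, 0.3]
grip_width: 0.0601
```

```bash
python3 - <<'E'
from h import *
go([.494,.0017,.125],9)
im,c=snap("wrist","n1")
E
```

```text
t 22.55 shift [-1.1  0.8 82.6] turn -0.3 rows>= 2
```

View pics/n1.png

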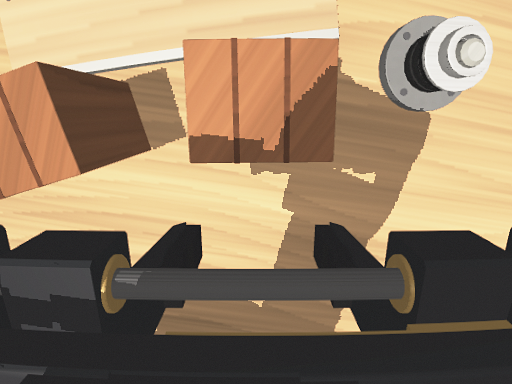

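Block 1 is centred between the fingers, with its near edge at row 161 level across the picture.

>>> jog_arm([
  [[0.68, -1, 0, 25, 0], [0.68, -1, 0, 55, 0], [0.68, -1, 0, 78, 0], [0.68, -1, 0, 82, 0], [0.68, -1, 0, 82, 0]],
])

```text
time: 23.02
eef_pos: [0.494, 0.0024, 0.1253]
ee_rot: [3.136, -0.003, 0.151]
wrist_force: [0.4, 0.1, 0.5]
grip_width: 0.06
```

>>> jog_arm([
  [[0.68, 6, 0, 0, 0], [0.68, 12, 0, 0, 0], [0.68, 18, 0, 0, 0], [0.68, 23, 0, 0, 0], [0.68, 28, 0, 0, 0], [0.68, 33, 0, 0, 0], [0.68, 38, 0, 0, 0], [0.68, 43, 0, 0, 0], [0.68, 48, 0, 0, 0], [0.68, 53, 0, 0, 0], [0.68, 58, 0, 0, 0], [0.68, 63, 0, 0, 0]],
])

```text
time: 24.02
eef_pos: [0.557, 0.012, 0.1256]
ee_rot: [3.136, -0.004, 0.151]
wrist_force: [-1.4, -0.4, 0.5]
grip_width: 0.0598
```

```bash
python3 - <<'E'
from h import *
im,c=snap("scene","o1");crop(im,190,120,350,260,5,"o1c");print(state()['wrist_force'])
E
```

```text
[-0.80054934 -0.20569334  0.05881935]
```

View pics/o1c.png

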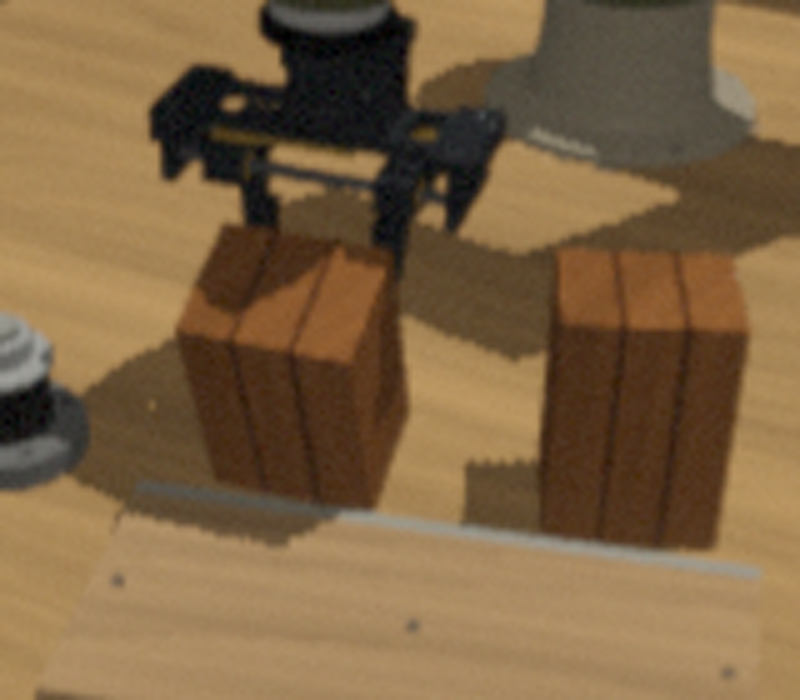

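It's tipping cleanly, so I'll keep going, slowly.

>>> jog_arm([
  [[0.68, 4, 0, 0, 0], [0.68, 8, 0, 0, 0], [0.68, 12, 0, 0, 0], [0.68, 15, 0, 0, 0], [0.68, 18, 0, 0, 0], [0.68, 21, 0, 0, 0], [0.68, 24, 0, 0, 0], [0.68, 27, 0, 0, 0], [0.68, 30, 0, 0, 0], [0.68, 33, 0, 0, 0], [0.68, 36, 0, 0, 0], [0.68, 39, 0, 0, 0]],
])

```text
time: 25.07
eef_pos: [0.5965, 0.0179, 0.1257]
ee_rot: [3.136, -0.005, 0.151]
wrist_force: [0.2, -0.4, -0.1]
grip_width: 0.0599
```

```bash
python3 - <<'E'
from h import *
im,c=snap("scene","o2");crop(im,190,120,350,260,5,"o2c");print(state()['wrist_force'])
E
```

```text
[0.47914405 0.09071322 0.29014272]
```

View pics/o2c.png

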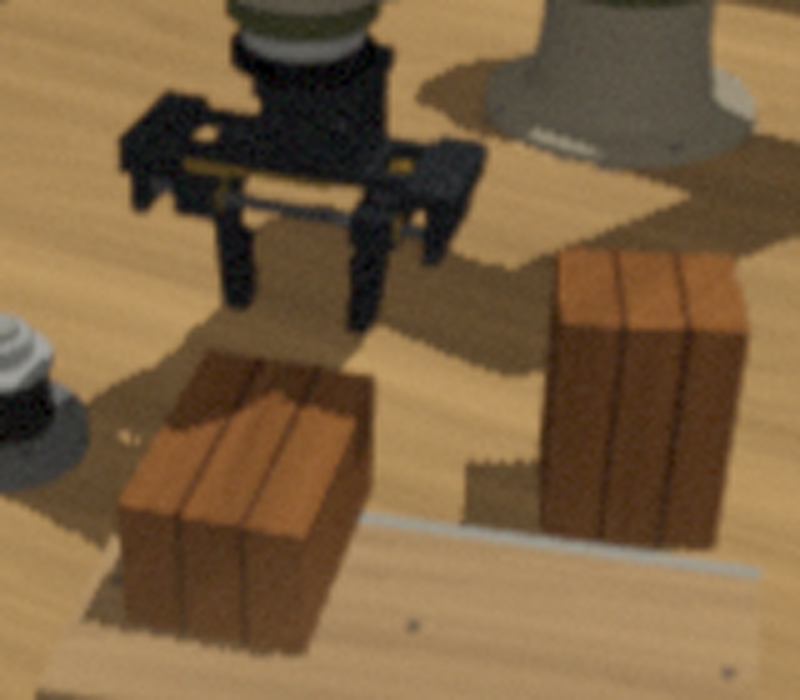

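Block 1 lies on the board. On to block 2.

```bash
python3 - <<'E'
from h import *
go([.452,.162,.207],23)
E
```

```text
t 25.12 shift [-121.  -163.8  -82.9] turn -14.3 rows>= 6
```

>>> jog_arm([
  [[0.68, -20, 0, -30, 0], [0.68, -45, 0, -60, 0], [0.68, -75, -15, -83, -3], [0.68, -100, -40, -83, -7], [0.68, -121, -70, -83, -11], [0.68, -121, -105, -83, -14.3], [0.68, -121, -135, -83, -14.3], [0.68, -121, -157, -83, -14.3], [0.68, -121, -164, -83, -14.3], [0.68, -121, -164, -83, -14.3], [0.68, -121, -164, -83, -14.3]],
])

```text
time: 26.03
eef_pos: [0.4522, 0.1617, 0.2071]
ee_rot: [3.134, -0.003, 0.401]
wrist_force: [0.4, -0.1, 0.0]
grip_width: 0.0599
```

```bash
python3 - <<'E'
from h import *
go([.452,.162,.125],23)
im,c=snap("wrist","n2")
E
```

```text
t 26.03 shift [-0.3 -1.  82.1] turn -0.0 rows>= 2
```

View pics/n2.png

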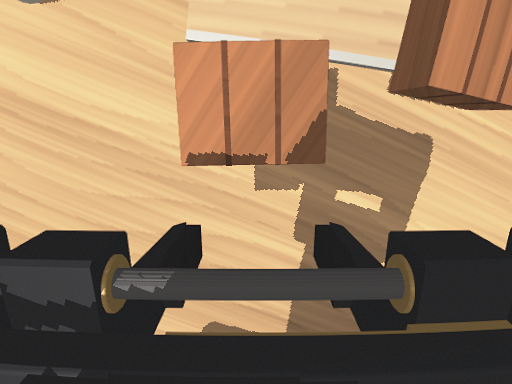

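Aligned: the block spans columns 180–325, with its near edge at row 164.

>>> jog_arm([
  [[0.68, 0, -2, 25, 0], [0.68, 0, -2, 55, 0], [0.68, 0, -2, 78, 0], [0.68, 0, -2, 82, 0], [0.68, 0, -2, 82, 0]],
])

```text
time: 26.5
eef_pos: [0.4518, 0.1617, 0.1243]
ee_rot: [3.135, -0.001, 0.399]
wrist_force: [-0.4, 0.2, 0.2]
grip_width: 0.0602
```

>>> jog_arm([
  [[0.68, 6, 0, 0, 0], [0.68, 12, 0, 0, 0], [0.68, 18, 0, 0, 0], [0.68, 23, 0, 0, 0], [0.68, 28, 0, 0, 0], [0.68, 33, 0, 0, 0], [0.68, 38, 0, 0, 0], [0.68, 43, 0, 0, 0], [0.68, 48, 0, 0, 0], [0.68, 53, 0, 0, 0], [0.68, 58, 0, 0, 0], [0.68, 63, 0, 0, 0]],
])

```text
time: 27.5
eef_pos: [0.5105, 0.1864, 0.1244]
ee_rot: [3.135, -0.001, 0.399]
wrist_force: [-0.4, -0.1, 2.3]
grip_width: 0.0599
```

```bash
python3 - <<'E'
from h import *
im,c=snap("scene","o3");crop(im,190,120,350,260,5,"o3c");print(state()['wrist_force'])
E
```

```text
[-0.53661981  0.05540912 -0.5940791 ]
```

View pics/o3c.png

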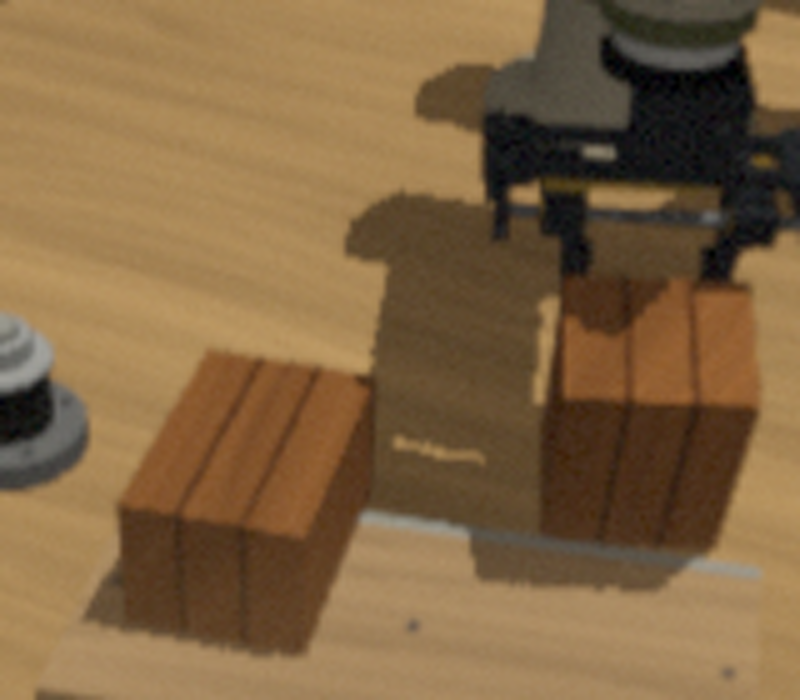

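>>> jog_arm([
  [[0.68, 4, 0, 0, 0], [0.68, 8, 0, 0, 0], [0.68, 12, 0, 0, 0], [0.68, 15, 0, 0, 0], [0.68, 18, 0, 0, 0], [0.68, 21, 0, 0, 0], [0.68, 24, 0, 0, 0], [0.68, 27, 0, 0, 0], [0.68, 30, 0, 0, 0], [0.68, 33, 0, 0, 0], [0.68, 36, 0, 0, 0], [0.68, 39, 0, 0, 0]],
])

```text
time: 28.55
eef_pos: [0.5474, 0.2018, 0.1244]
ee_rot: [3.135, -0.002, 0.399]
wrist_force: [0.6, -0.2, 0.2]
grip_width: 0.06
```

>>> jog_arm([
  [[0.68, -20, 0, -20, 0], [0.68, -50, 0, -50, 0], [0.68, -90, 0, -80, 0], [0.68, -130, 0, -90, 0], [0.68, -160, 0, -90, 0], [0.68, -160, 0, -90, 0], [0.68, -160, 0, -90, 0], [0.68, -160, 0, -90, 0]],
])

```text
time: 29.22
eef_pos: [0.4003, 0.1403, 0.2145]
ee_rot: [3.134, -0.003, 0.398]
wrist_force: [-0.4, -0.6, 0.4]
grip_width: 0.0597
```

```bash
python3 - <<'E'
from h import *
im,c=snap("scene","p1");crop(im,110,120,310,280,4,"p1c");print(state()['wrist_force'],state()['time'],state()['eef_pos'])
im,c=snap("side","p2");crop(im,190,120,382,264,4,"p2c")
E
```

```text
[ 0.393191   -0.32787539 -0.00335628] 29.2667 [0.40047162 0.14037276 0.21421854]
```

View pics/p1.png

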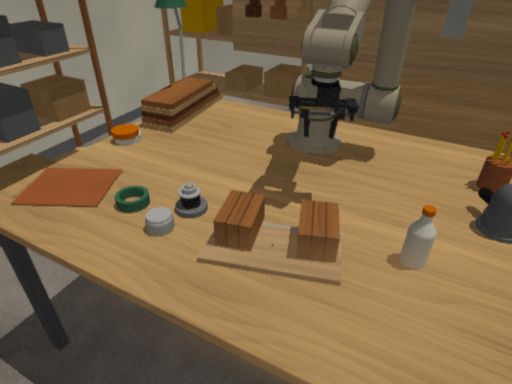

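View pics/p2c.png

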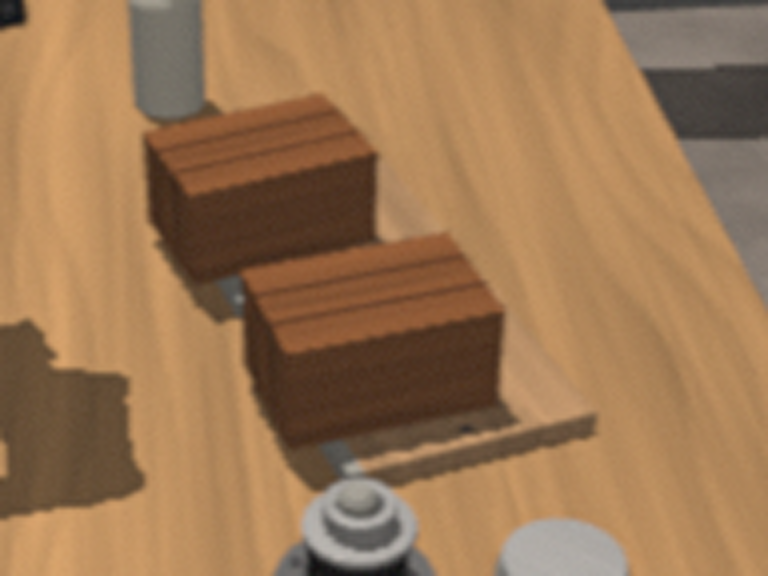

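Both blocks lie flat on the board. I'll measure their position and squareness.

```bash
python3 - <<'E'
from h import *
S=cam("side")
a=np.radians(16);X=np.array([np.cos(a),np.sin(a)]);Y=np.array([-np.sin(a),np.cos(a)]);o=np.array([.608,.115])
for nm,P in(("b1",[(242,270),(450,235),(503,312),(292,355)]),("b2",[(147,138),(320,95),(378,155),(190,195)])):
    W=np.array([onz(S,(p[0]/4+190,p[1]/4+120),.096)[:2] for p in P]);c=W.mean(0)
    e=(W[1]-W[0]+W[2]-W[3])/2;f=(W[0]-W[3]+W[1]-W[2])/2
    print(nm,c.round(4),"in stop",((c-o)@X).round(4),((c-o)@Y).round(4),"yaw",np.degrees(np.arctan2(e[1],e[0])).round(1),np.linalg.norm(e).round(3),np.linalg.norm(f).round(3))
C=cam("scene")
im=cv2.imread("pics/p1.png");crop(im,190,180,350,280,5,"p1d")
E
```

```text
b1 [0.6786 0.0284] in stop 0.044 -0.1027 yaw 12.1 0.147 0.098
b2 [0.6206 0.2268] in stop 0.043 0.104 yaw 18.9 0.147 0.095
```

View pics/p1d.png

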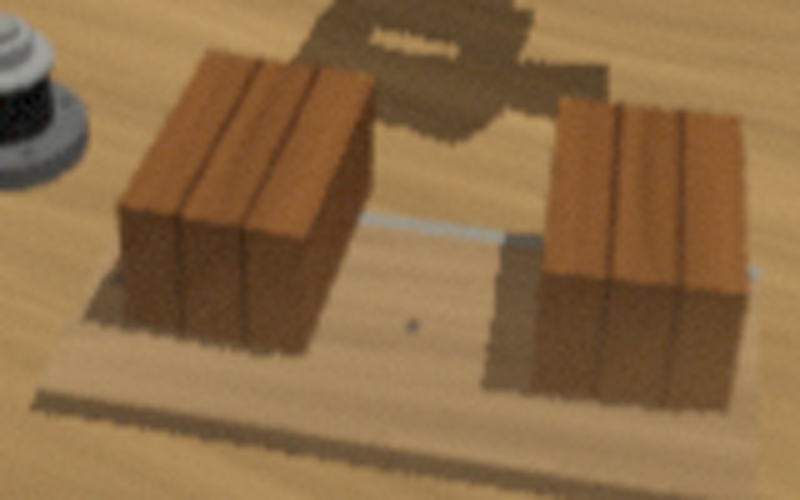

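View pics/p1c.png

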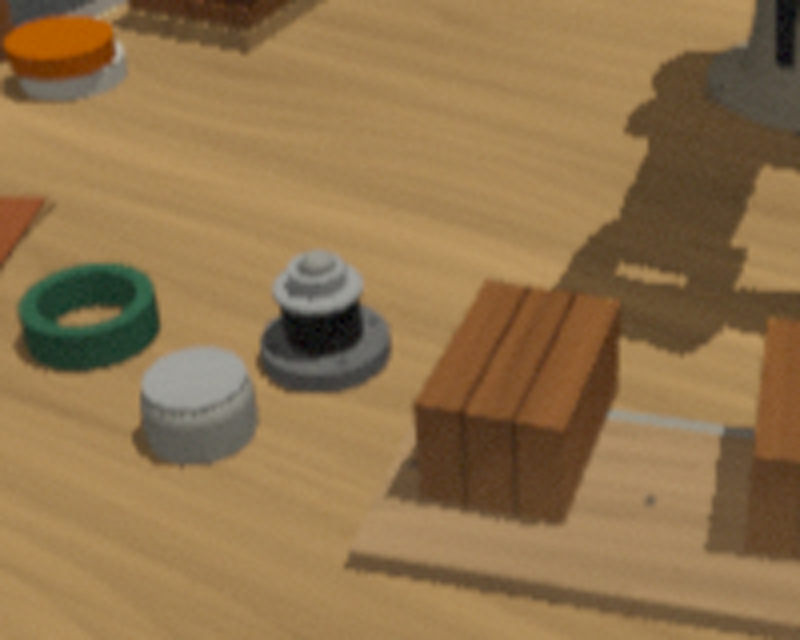

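View pics/p2.png

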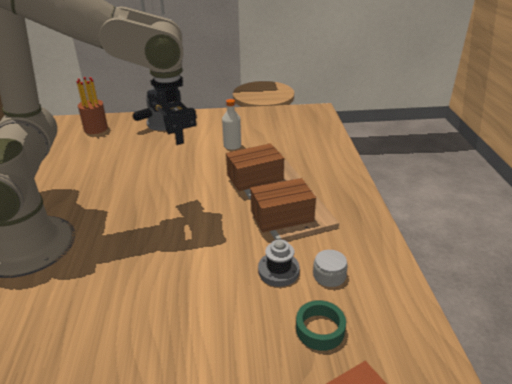

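There are no other rings on the bench and the bystanders haven't moved. The robot isn't touching anything, so I'm handing in.

```bash
python3 -c "
from rig import *
print(finish_job())"
```

```text
the job is handed in; nothing more can be done
None
```

The sanding corner is set up and the job is handed in, at about 29 s of the 208 s allowed. The hand-in gives no verdict, so this rests on my own checks.

- **Rings:** I found three rings, and no fourth in any view. All three went down the shaft and are stacked on the base.
- **Cap:** it sits flange down on top of the rings.
- **Blocks:** I tipped both over the strip with a high push. They lie flat on the board, with centres about 44 mm and 43 mm past the stop. They are about 103 mm and 104 mm to either side of its middle, and 4° and 3° out of square. These figures come from the side camera only, and the two fixed cameras had differed by up to about 1 cm on some of the earlier measurements. The limits leave well over that.
- **Bystanders and arm:** the tape, glue bottle and wax tin look unmoved in the last pictures. The gripper was clear of everything at the end.

The last checks showed no failures. The stack on the spindle I checked by eye, not by measurement.

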